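# Prime the fuel filter and hang up the spanner

## Task

The new fuel filter is on: prime it with at least two full strokes of the slanted hand primer on top of the filter head, each time pushing it firmly home against its stop (a push of about 1.5 kg, never over 3 kg) and letting it come all the way up again. Then put the yellow-banded spanner away: hang it by its ring end on the peg of the red post and leave it hanging still. Leave everything else as it stands.

Things in the scene. Friction and masses are not known exactly. Their poses are not given: they have to be found in the camera images.
- filter_head: fixed filter service stand, 130 x 110 mm foot, 185 mm high without the primer: white canister (74 mm across) with a blue stripe under an aluminium head (105 x 80 mm, top at 152 mm), blue bracket behind it (+x side). Origin on the table under the canister's centre, z up; the primer leans to its -x side
- primer (a joint): stroke of the hand primer in m: 0 = fully up (where its spring holds it), 0.022 = at the stop, pressed in. The spring needs about 2.5 N to start and 6 N at the stop; it comes up by itself when let go. Past the stop only the rubber cap gives, 1 mm per 15 N: there the push must reach 10 N, and never pass 35 N
- primer_top (a point): centre of the flat top face of the primer's push head (40 mm across, 12 mm thick, black rubber cap with a yellow spot). z points out of the face along the stroke axis, leaning 30 degrees from vertical to the stand's -x side (towards the robot); press along -z. y is level. Primer up: face about 206 mm above the table, 42 mm to the stand's -x. The point moves with the head
- rack: fixed grey spanner rack, base 110 x 150 x 8 mm, origin under its centre. Two slotted combs (centres at x = -44 and +44 mm, 14 mm thick, slot floor 36 mm, red cheek tops 49 mm above the table) hold two spanners on edge along x, at y = -35 and +35 mm, either in either slot. Slots 13 mm wide. Shanks are free between the combs, ring ends to +x
- spanner: steel spanner with a yellow band, 180 mm long, 0.15 to 0.31 kg, on edge in the rack. Origin mid-shank (near the centre of mass), about 45 mm above the table. x along it to the ring end, y along the ring's hole axis (level), z up. Shank 9 mm thick (y), 18 mm high (z), from x = -62 to +52 mm; grip it between the combs from above across y. Band at x = 17 to 39 mm; open jaw at -x, 34 mm high
- spanner_eye (a point): centre of the ring's hole, 70 mm from the spanner's origin along +x. Ring 38 mm outside, hole 24 mm, 12 mm thick along y
- peg_stand: fixed red post 36 mm wide (y), 20 mm deep, 240 mm high, on a 120 x 110 mm foot; origin on the table under the post's front face, which looks to its -x
- peg: flat steel peg, 14 mm wide, 6 mm thick, 75 mm long, on the front of the red post, sloping up 14 degrees from level away from the post. Origin at its root on the front face, 215 mm above the table, on the peg's centre line; z along the peg to its free end (post's -x and up); x upward across its thickness, y level
- spare_spanner: the same spanner with a blue band, in the rack's other slot; to be left there. Axes as for the other
- old_filter: bystander: yellow filter canister, 76 mm across, 102 mm high, origin under its centre
- cleaner: bystander: blue bottle with red cap, 64 mm across, 190 mm high, origin under its centre
- bolt_jar: bystander: clear jar, 68 mm across, 75 mm high, origin under its centre
- filter_box: bystander: cardboard box 95 x 95 x 130 mm, origin under its centre
- screwdriver: bystander: orange screwdriver lying on the table, origin at the middle on the table
Not all that is in view belongs to the job. What is shaped like the filter_head but orange is not meant.

How it is judged:
By the outcome, as a careful person would: the job done as asked, in the order asked, and still so for the second after the job is handed in, with the robot touching nothing.
It also fails if it takes over 72 s, if anything falls off the work surface, if the arm or the gripper's body presses on something with over 40 N, if the wrist force passes 120 N, or if a joint passes its speed limit or range.

## Robot

A 6-joint arm with a two-finger parallel gripper is mounted at the origin on the work surface. World frame = base frame: x ahead of the robot, y to its left, z up, the work surface at z = 0. Lengths are in m, angles in rad, forces in N, time in s.
With the tool pointing down it reaches from about 0.35 to 0.775 m from the base axis. Payload 5.5 kg.
Tool frame: the origin (TCP) lies midway between the tips of the shut fingers; the grasp point (between the pads) lies 19 mm behind it; z points along the fingers, y is the line along which they close (so a half turn about z gives the same grasp; the last joint's range is limited). The gripper opens to 85 mm and grips with 20 to 120 N. Pads are 22 mm wide; open, the fingers measure 114 mm over their backs; the gripper's body (76 mm by 85 mm) begins 54 mm behind the grasp point. The pads swing forward as they close: fully open they stand 13 mm farther back than shut.
Start: joints at [1.032, 0.313, 0.046, 1.304, 0, 1.431], TCP at [0.223, 0.53, 0.195] pointing down, gripper open.
Joint ranges: [-2.76, 2.76], [-0.86, 1.69], [-1.03, 1.26], [-2.2, 2.34], [-1.47, 1.5], [-3.14, 3.14]. Speed limits (rad/s): [2.57, 2.57, 3.14, 3.14, 3.14, 3.14].

## Interface

Orientations are given as a unit quaternion [w, x, y, z].
In Python, from workcell import get_state, read_camera, camera_info, hand_in, recognise gives the robot as it stands.
- The arm moves only by the tool arm_command, never from a script. Its argument "moves" is one flat list of numbers, 7 for each row, row after row: the opening, from -1 (shut) to 1 (fully open), then the shift along the tool's x, y, z in mm, then the turn, a rotation vector about the tool's x, y, z in rad. A call has 1 to 8 rows; each row shifts and turns the commanded pose from where the row before left it, along the tool's axes as they then stand; what a row does not reach is not made up. A row lasts 1/8 s, in which the tool goes at most 62.5 mm and 10.7 degrees, less where a joint would pass 70% of its speed; a pose out of reach is approached as far as the arm can. A call with a gripper value outside its range is refused whole. The fingers move at their own pace and stop on an object; "newtons" is the grip in N (left out, the last holds). Time passes only in rows, so rows that do not move let the fingers close. It gives the time, the measured TCP pose, the force, the opening and the grip force at its end, in the units of the state.
- get_state(): the state, without advancing time (a new reading comes with each control period).
- read_camera(name): name is "scene" or "top" or "wrist"; returns (picture, depth): 480x640x3 uint8, blue, green, red; 480x640 float32, m along the optical axis (not along the pixel's ray), 0 where there is no reading.
- camera_info(name): a dict with "fovy" (degrees; the focal length in pixels is half the picture's height over the tangent of half this angle, whatever the lens; pixels are square), "cx", "cy" (the principal point, pixels), "eye" and "orientation" of the camera in the world; the wrist camera has in their place "tool_from_camera" (4x4, takes a point from camera to tool coordinates, whose origin is the TCP and whose axes are the flange's). Camera axes: x right, y down, z forward; pixel columns grow to the right and rows downward; lengths in m; the calibration is good to about 2 mm. The wrist camera is an equidistant fisheye: a pixel r from the principal point sees the ray r / f radians off the axis. A picture is of the moment at which its call begins: read the wrist's pose just before it. camera_info takes no time and is no camera call.
- hand_in(): hands the job in; it is judged then, once.
Trained networks look in the newest picture that a camera, given by its name, has taken for a name from the list of things; names that differ only in an ending like _2 or _b are one class to them, and where a whole thing is asked for, a point or a joint stands for the part that bears it (a point fixed in the world has none). Each returns a list of dicts, best first, with "confidence" (0 to 1); they miss things now and then, are a little off and sometimes report something else, mostly with a low value. They report only what shows in the picture. A call takes as long as a camera call. They do not tell look-alikes from the thing itself.
- recognise(camera, label): "point" ([column, row] in pixels, amid what is visible of it).
The state is a dict: "clock": time; "joint_pos": joint angles; "qvel": joint speeds; "tau": joint torques, N m; "tcp_pos": TCP position; "orientation": TCP orientation; "wrist_force": force on the tool from outside, world axes, zero at the start; "ft_torque": the same for the moment, N m; "finger_gap": finger opening in m; "grip_force": force on a finger pad.
Only numpy, scipy, OpenCV 4.12 (cv2) and the standard library are available. Lean on these libraries where they do the work, as an engineer would, in place of code of your own. Each camera call takes 0.05 s, during which the arm holds its last target. There are 200 camera calls.

## Working session

There is one attempt and no reset: what is moved stays moved. The work goes in short steps, Python scripts to look and compute and a tool call to move; the robot and the scene stay as the last step left them, time stands still between calls to the robot, and variables do not carry over. Pictures are saved under pics/ and viewed, at most 10 in all, crops included, and the job is handed in when it is done.

Besides the shell and the picture viewer there is one more tool, called after "Request:" as name(argument=value, ...) on one line, values as JSON. arm_command: Moves the arm, as the interface text tells. Its arguments: {"type":"object","properties":{"moves":{"type":"array"},"newtons":{"type":"number"}},"required":["moves"]}

```bash
mkdir -p pics
cat > h.py <<'E'
import numpy as np, cv2
from scipy.spatial.transform import Rotation as R
from workcell import get_state, read_camera, camera_info, hand_in, recognise
def q2R(q): return R.from_quat([q[1],q[2],q[3],q[0]]).as_matrix()
def pose(s=None):
    s=s or get_state(); return np.array(s['tcp_pos']), q2R(s['orientation'])
def ray(cam,px,st=None):
    "origin, unit-z direction (depth-scaled) in world"
    i=camera_info(cam); f=240/np.tan(np.radians(i['fovy'])/2)
    u=np.array([(px[0]-i['cx'])/f,(px[1]-i['cy'])/f])
    if cam=='wrist':
        r=np.linalg.norm(u)+1e-12; d=np.array([*(u/r*np.sin(r)),np.cos(r)])
        T=np.array(i['tool_from_camera']); p,Rt=pose(st)
        return p+Rt@T[:3,3], Rt@T[:3,:3]@d/d[2]
    o=i['orientation']; M=q2R(o) if np.size(o)==4 else np.array(o)
    return np.array(i['eye']), M@np.array([u[0],u[1],1.])
def at_depth(cam,px,D,st=None):
    o,d=ray(cam,px,st); return o+d*D[int(round(px[1])),int(round(px[0]))]
def tri(rays):
    A=0;b=0
    for o,d in rays:
        d=d/np.linalg.norm(d);P=np.eye(3)-np.outer(d,d);A=A+P;b=b+P@o
    return np.linalg.solve(A,b)
E
python3 - <<'E'
from h import *
for c in ['scene','top','wrist']:
    i=camera_info(c); print(c,{k:np.round(v,3).tolist() for k,v in i.items() if not isinstance(v,str)})
    im,D=read_camera(c); cv2.imwrite(f'pics/{c}0.png',im); np.save(f'{c}0.npy',D)
    for l in ['filter_head','primer_top','rack','spanner','spanner_eye','peg_stand','peg','spare_spanner','old_filter','cleaner','bolt_jar','filter_box','screwdriver']:
        for r in recognise(c,l)[:3]:
            p=r['point']
            print(c,l,round(r['confidence'],2),np.round(p).astype(int),np.round(at_depth(c,p,D),3))
print(get_state())
E
```

```text
scene {'fovy': 52.884, 'cx': 323.239, 'cy': 231.33, 'eye': [1.201, -0.299, 1.188], 'orientation': [-0.257, 0.805, 0.512, -0.155]}
scene filter_head 0.93 [334 267] [0.66  0.003 0.153]
scene filter_head 0.8 [170 235] [ 0.394 -0.342  0.153]
scene primer_top 0.69 [303 234] [0.454 0.007 0.025]
scene primer_top 0.49 [155 196] [ 0.299 -0.342  0.206]
scene rack 0.76 [214 308] [ 0.589 -0.302  0.053]
scene spanner 0.84 [213 285] [ 0.521 -0.286  0.05 ]
scene spanner_eye 0.74 [211 285] [ 0.52  -0.289  0.053]
scene peg_stand 0.75 [428 222] [0.587 0.348 0.055]
scene peg_stand 0.65 [336 267] [0.661 0.007 0.15 ]
scene spare_spanner 0.82 [212 310] [ 0.588 -0.309  0.049]
scene spare_spanner 0.71 [213 285] [ 0.521 -0.286  0.05 ]
scene spare_spanner 0.29 [334 220] [0.566 0.046 0.206]
scene old_filter 0.63 [212 286] [ 0.521 -0.289  0.044]
scene old_filter 0.55 [438 266] [0.74  0.274 0.088]
scene cleaner 0.66 [301 333] [ 0.778 -0.139  0.133]
scene cleaner 0.6 [436 262] [0.733 0.269 0.097]
scene bolt_jar 0.95 [351 323] [ 0.783 -0.009  0.073]
scene filter_box 0.68 [404 281] [0.761 0.15  0.131]
scene filter_
[... 1504 characters left out ...]
 0.374]
{'clock': 2.1, 'joint_pos': array([1.03239000e+00, 3.13237216e-01, 4.60850260e-02, 1.30362668e+00,
       1.23033157e-05, 1.43121105e+00]), 'qvel': array([ 0.00040247, -0.00038671, -0.00015055,  0.0005949 , -0.00187406,
        0.00055411]), 'tau': array([-2.86761524e-04, -4.80451691e+01,  2.98806417e+01,  5.30550187e-04,
       -6.90460706e-05, -2.67974929e-05]), 'tcp_pos': array([0.22330009, 0.52989472, 0.19479585]), 'orientation': array([-2.89870964e-06,  1.98091572e-01,  9.80183518e-01,  1.02782048e-05]), 'wrist_force': array([-0.13207591,  0.65342835,  0.08574596]), 'ft_torque': array([-0.01972091,  0.00940578,  0.01011933]), 'grip_force': 0.0, 'finger_gap': 0.08511913652894519}
```

View pics/scene0.png

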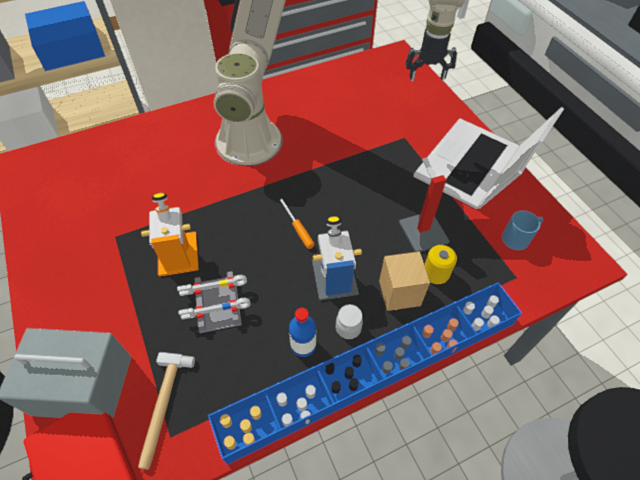

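View pics/top0.png

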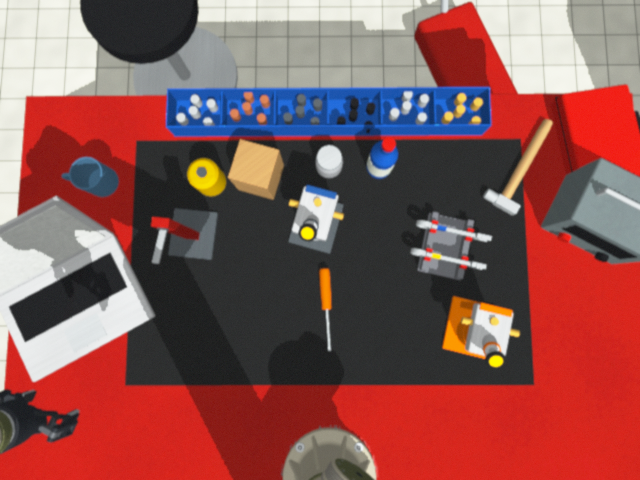

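The scene view shows the blue filter head at (335,265), the orange look-alike at (170,240), the rack at (215,300) and the red post at (430,205). In the top view the primer cap is at (308,232), the yellow-banded spanner at (450,259), and the grey peg runs from (165,228) to (155,262). Next I'll enlarge the crops and use the depth cloud.

Run:
```python
from h import *
t=cv2.imread('pics/top0.png'); s=cv2.imread('pics/scene0.png')
def crop(im,x,y,w,h): return cv2.resize(im[y:y+h,x:x+w],(400,300),interpolation=cv2.INTER_CUBIC)
out=np.vstack([np.hstack([crop(t,400,195,100,75+0) if 0 else crop(t,400,202,104,78),crop(s,165,262,104,78)]),np.hstack([crop(t,130,200,104,78),crop(t,270,180,104,78)])])
cv2.imwrite('pics/crops.png',out)
def cloud(cam,img):
    D=np.load(f'{cam}0.npy'); i=camera_info(cam); f=240/np.tan(np.radians(i['fovy'])/2)
    v,u=np.mgrid[:480,:640]; d=np.stack([(u-i['cx'])/f,(v-i['cy'])/f,np.ones_like(u)],-1)
    P=np.array(i['eye'])+(d*D[...,None])@q2R(i['orientation']).T
    P[D==0]=np.nan; return P
hsv={}
for c,im in (('top',t),('scene',s)):
    P=cloud(c,im); H=cv2.cvtColor(im,cv2.COLOR_BGR2HSV); np.save(f'P_{c}.npy',P)
    def box(x0,x1,y0,y1,z0,z1): return (P[...,0]>x0)&(P[...,0]<x1)&(P[...,1]>y0)&(P[...,1]<y1)&(P[...,2]>z0)&(P[...,2]<z1)
    def rep(n,m):
        Q=P[m]; 
        if len(Q)<4: print(c,n,len(Q)); return
        r=cv2.minAreaRect(Q[:,:2].astype(np.float32)); e,V=np.linalg.eigh(np.cov(Q[:,:2].T)); 
        print(c,n,len(Q),'mean',Q.mean(0).round(4),'rect',np.round(r[0],4),np.round(r[1],4),round(r[2],1),'pca',np.degrees(np.arctan2(*V[::-1,1])).round(1), 'z', np.percentile(Q[:,2],[5,95]).round(3))
    yel=(H[...,0]>22)&(H[...,0]<35)&(H[...,1]>150)&(H[...,2]>120)
    red=((H[...,0]<8)|(H[...,0]>172))&(H[...,1]>150)
    rep('yellow spot',yel&box(.48,.65,-.05,.1,.17,.24))
    rep('headtop z.145-.16',box(.5,.75,-.08,.12,.146,.158))
    rep('cap',box(.48,.65,-.05,.1,.19,.23))
    rep('foot fh',box(.5,.75,-.08,.12,.004,.02))
    rep('band',yel&box(.45,.6,-.4,-.2,.02,.09))
    for z0 in (.04,): rep('spanY',box(.45,.549,-.42,-.18,.038,.075)); rep('spanB',box(.55,.65,-.42,-.18,.038,.075))
    rep('rackbase',box(.45,.67,-.42,-.18,.004,.014))
    rep('post',red&box(.4,.7,.2,.45,.05,.26)); rep('posttop',red&box(.4,.7,.2,.45,.23,.25))
    rep('peg',~red&box(.4,.65,.25,.45,.2,.26))
    rep('pegfoot',box(.45,.7,.2,.4,.003,.02))
```

```text
top yellow spot 143 mean [0.5581 0.0445 0.2057] rect [0.5585 0.0452] [0.0273 0.0256] 88.2 pca 75.5 z [0.199 0.212]
top headtop z.145-.16 1375 mean [0.6191 0.0263 0.1517] rect [0.6111 0.0229] [0.1088 0.1086] 73.6 pca 170.7 z [0.148 0.156]
top cap 274 mean [0.5609 0.0436 0.2065] rect [0.561  0.0444] [0.0346 0.0381] 2.1 pca 87.9 z [0.198 0.214]
top foot fh 888 mean [0.5963 0.0183 0.0085] rect [0.6253 0.0201] [0.2005 0.2463] 89.7 pca 160.2 z [0.004 0.013]
top band 33 mean [ 0.5207 -0.261   0.0512] rect [ 0.5217 -0.2604] [0.02  0.008] 77.8 pca 80.6 z [0.039 0.056]
top spanY 500 mean [ 0.5151 -0.2877  0.0526] rect [ 0.5092 -0.2874] [0.1729 0.0778] 90.0 pca 77.2 z [0.039 0.063]
top spanB 513 mean [ 0.5834 -0.3024  0.0525] rect [ 0.5795 -0.3021] [0.1787 0.0745] 72.0 pca 77.6 z [0.039 0.064]
top rackbase 1768 mean [ 0.5515 -0.297   0.0075] rect [ 0.5604 -0.3008] [0.2182 0.2368] 0.2 pca 160.3 z [0.004 0.012]
top post 477 mean [0.5747 0.3324 0.1828] rect [0.5777 0.3401] [0.0367 0.0207] 84.9 pca 88.9 z [0.069 0.241]
top posttop 192 mean [0.5772 0.3391 0.2384] rect [0.5779 0.3403] [0.0361 0.0204]
[... 929 characters left out ...]
2 z [0.039 0.063]
scene spanB 480 mean [ 0.5881 -0.302   0.0514] rect [ 0.5896 -0.3014] [0.1797 0.0471] 77.8 pca 77.2 z [0.04  0.062]
scene rackbase 1064 mean [ 0.5671 -0.2927  0.007 ] rect [ 0.5599 -0.3003] [0.2118 0.2365] 1.1 pca 168.4 z [0.004 0.011]
scene post 679 mean [0.5857 0.3378 0.1574] rect [0.5828 0.343 ] [0.0415 0.0232] 78.6 pca 70.4 z [0.063 0.239]
scene posttop 97 mean [0.5831 0.3401 0.2378] rect [0.5829 0.3419] [0.0375 0.0202] 84.7 pca 82.6 z [0.232 0.242]
scene peg 137 mean [0.5363 0.3487 0.2274] rect [0.5454 0.3432] [0.0947 0.0342] 1.1 pca -179.0 z [0.218 0.239]
scene pegfoot 1230 mean [0.5838 0.3252 0.0096] rect [0.5741 0.3009] [0.2484 0.1976] 0.3 pca -144.4 z [0.003 0.015]
```

View pics/crops.png

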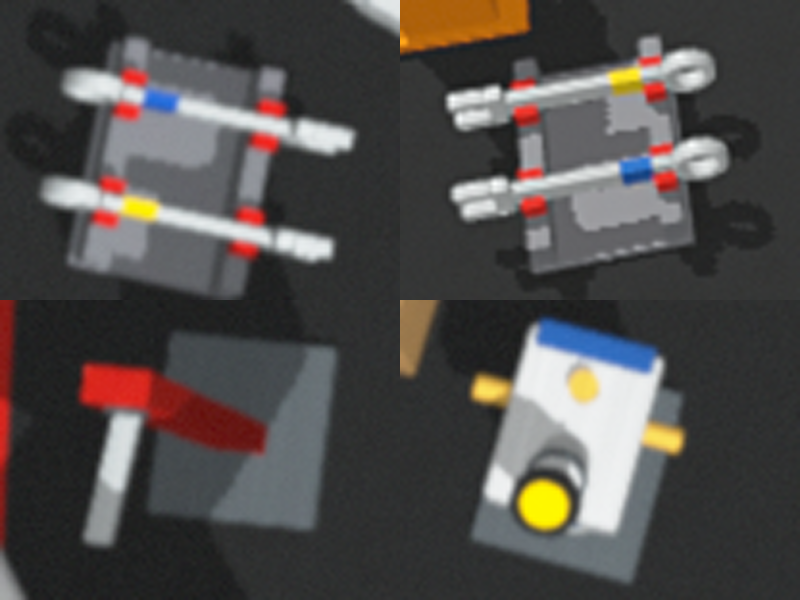

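The crops show the ring ends towards world +y and the jaws towards -y. The yellow band is on the spanner with the smaller x, and the peg points towards the robot. The estimates are the primer face at about (0.560,0.045,0.206), stand yaw about -16.5°, spanner yaw about 77°, and peg yaw about -5°. I'll write a small row planner and get moving.

```bash
cat >> h.py <<'E'
def rows(targets,grip,dmax=45,amax=8.5,T0=None,nmin=1):
    "print rows through [(p,R),...] from T0 or present pose"
    p,M=T0 if T0 else pose()
    out=[]
    for q,N in targets:
        q=np.array(q); rv=R.from_matrix(M.T@N).as_rotvec(); a=np.degrees(np.linalg.norm(rv)); d=np.linalg.norm(q-p)*1000
        n=max(nmin,int(np.ceil(max(d/dmax,a/amax)-1e-6)),1); st=rv/n
        for k in range(n):
            s=M.T@((q-p)/n)*1000
            out.append([grip,*np.round(s,1),*np.round(st,4)]); M=M@R.from_rotvec(st).as_matrix(); p=p+(q-p)/(n-k)
    for i in range(0,len(out),8): print([float(v) for r in out[i:i+8] for v in r])
def frame(z,x):
    z=np.array(z,float);z/=np.linalg.norm(z);x=np.array(x,float);x-=z*(x@z);x/=np.linalg.norm(x);return np.column_stack([x,np.cross(z,x),z])
def cs(d): return np.cos(np.radians(d)),np.sin(np.radians(d))
def primer_R(yaw=-16.5):
    c,s=cs(yaw); zp=np.array([-.5*c,-.5*s,.8660254]); return frame(-zp,[-c,-s,0])
E
sed -i 's/p=p+(q-p)\/(n-k)/p=p+(q-p)\/(n-k)/; s/s=M.T@((q-p)\/n)\*1000/s=M.T@((q-p)\/(n-k))*1000/' h.py
python3 - <<'E'
from h import *
P=np.load('P_scene.npy').reshape(-1,3);P2=np.load('P_top.npy').reshape(-1,3);P=np.vstack([P,P2]);P=P[~np.isnan(P).any(1)]
for a in np.linspace(0.15,1,8):
    c=np.array([.223,.53])*(1-a)+np.array([.535,.052])*a
    m=np.hypot(*(P[:,:2]-c).T)<.11; print(c.round(2), P[m,2].max().round(3) if m.any() else None)
p,M=pose(); N=primer_R(); f=np.array([.5595,.045,.206])
pre=f-N[:,2]*.08
print(N.round(3),pre)
rows([(p+[0,0,.09],M),([.40,.26,.30],M),(pre,N)],-1)
E
```

```text
[0.27 0.46] 0.523
[0.31 0.4 ] 0.518
[0.35 0.34] 0.02
[0.38 0.28] 0.009
[0.42 0.23] 0.009
[0.46 0.17] 0.008
[0.5  0.11] 0.217
[0.54 0.05] 0.217
[[-0.83   0.284  0.479]
 [ 0.246  0.959 -0.142]
 [-0.5    0.    -0.866]] [0.52114721 0.05636061 0.27528203]
[-1.0, 0.0, 0.0, -45.0, 0.0, 0.0, 0.0, -1.0, 0.0, 0.0, -45.0, 0.0, 0.0, 0.0, -1.0, -33.5, -22.5, -1.9, 0.0, 0.0, 0.0, -1.0, -33.5, -22.5, -1.9, 0.0, 0.0, 0.0, -1.0, -33.5, -22.5, -1.9, 0.0, 0.0, 0.0, -1.0, -33.5, -22.5, -1.9, 0.0, 0.0, 0.0, -1.0, -33.5, -22.5, -1.9, 0.0, 0.0, 0.0, -1.0, -33.5, -22.5, -1.9, 0.0, 0.0, 0.0]
[-1.0, -33.5, -22.5, -1.9, 0.0, 0.0, 0.0, -1.0, -33.5, -22.5, -1.9, 0.0, 0.0, 0.0, -1.0, -31.8, -23.4, 4.1, -0.0048, -0.0872, -0.0181, -1.0, -30.9, -24.0, 6.7, -0.0048, -0.0872, -0.0181, -1.0, -29.7, -24.6, 9.3, -0.0048, -0.0872, -0.0181, -1.0, -28.4, -25.2, 11.7, -0.0048, -0.0872, -0.0181, -1.0, -26.8, -25.8, 14.0, -0.0048, -0.0872, -0.0181, -1.0, -25.0, -26.3, 16.1, -0.0048, -0.0872, -0.0181]
```

Request:
arm_command(moves=[-1,0,0,-45,0,0,0,-1,0,0,-45,0,0,0,-1,-33.5,-22.5,-2,0,0,0,-1,-33.5,-22.5,-2,0,0,0,-1,-33.5,-22.5,-2,0,0,0,-1,-33.5,-22.5,-2,0,0,0,-1,-33.5,-22.5,-2,0,0,0,-1,-33.5,-22.5,-2,0,0,0])

```text
clock: 3.1
tcp_pos: [0.3567, 0.3263, 0.297]
orientation: [0.0, 0.198, 0.98, 0.0]
wrist_force: [-0.4, 0.4, -1.2]
finger_gap: -0.0002
grip_force: 0.0
```

Request:
arm_command(moves=[-1,-33.5,-22.5,-2,0,0,0,-1,-33.5,-22.5,-2,0,0,0,-1,-32,-23.5,4,-0.005,-0.087,-0.018,-1,-31,-24,7,-0.005,-0.087,-0.018,-1,-30,-24.5,9,-0.005,-0.087,-0.018,-1,-28.5,-25,11.5,-0.005,-0.087,-0.018,-1,-27,-26,14,-0.005,-0.087,-0.018,-1,-25,-26,16,-0.005,-0.087,-0.018])

```text
clock: 4.1
tcp_pos: [0.5228, 0.0553, 0.2768]
orientation: [0.257, 0.138, 0.956, -0.037]
wrist_force: [0.1, -0.4, -0.1]
finger_gap: -0.0003
grip_force: 0.0
```

```bash
cat >> h.py <<'E'
def yspot(tag):
    s=get_state(); im,D=read_camera('wrist'); cv2.imwrite(f'pics/{tag}.png',im)
    H=cv2.cvtColor(im,cv2.COLOR_BGR2HSV); m=((H[...,0]>22)&(H[...,0]<35)&(H[...,1]>130)&(H[...,2]>100)).astype(np.uint8)
    n,l,st,c=cv2.connectedComponentsWithStats(m)
    for k in range(1,n):
        if st[k,4]>40: print('blob',c[k].round(1),st[k].tolist(),at_depth('wrist',c[k],D,s).round(4) if D[int(c[k][1]),int(c[k][0])]>0 else None)
    return s,c,st
def logj(s):
    open('log.txt','a').write(repr([*map(float,s['joint_pos']),*map(float,s['tcp_pos']),*map(float,s['orientation'])])+'\n')
E
python3 - <<'E'
from h import *
s,c,st=yspot('w1'); logj(s); p,M=pose(s); print(p,M.round(3),s['joint_pos'].round(3),s['wrist_force'],s['clock'],s['finger_gap'])
for r in recognise('wrist','primer_top'): print(r, )
E
```

```text
blob [544.  194.8] [517, 155, 51, 72, 1112] [0.6847 0.2908 0.0916]
blob [ 82.6 177.6] [78, 169, 11, 18, 140] [ 0.5225 -0.259   0.0541]
blob [314.9 235.9] [294, 217, 42, 40, 1242] [0.5603 0.0431 0.2078]
blob [371.3 232.5] [363, 226, 17, 13, 64] [0.6334 0.0779 0.1456]
blob [186.7 331.1] [181, 327, 11, 11, 48] [ 0.9117 -0.3319  0.0472]
[0.5227745  0.05532759 0.27684191] [[-0.829  0.283  0.482]
 [ 0.245  0.959 -0.141]
 [-0.502  0.001 -0.865]] [ 0.063 -0.217 -0.469  0.819 -0.172  0.307] [ 0.10863253 -0.43087001 -0.07424915] 4.1 -0.0003086694670207952
{'point': [320.4, 234.1], 'confidence': 0.82}
```

Request:
arm_command(moves=[-1,1.5,0,25,0,0,0,-1,0,0,25,0,0,0,-1,0,0,20,0,0,0,-1,0,0,8,0,0,0,-1,0,0,8,0,0,0,-1,0,0,8,0,0,0,-1,0,0,5,0,0,0,-1,0,0,0,0,0,0])

```text
clock: 5.2
tcp_pos: [0.5684, 0.0428, 0.1896]
orientation: [0.256, 0.139, 0.956, -0.037]
wrist_force: [-0.2, 0.6, 0.1]
finger_gap: 0.0
grip_force: 0.0
```

Run:
```python
from h import *
p0=np.array([0.5227745,0.05532759,0.27684191])
s=get_state(); p,M=pose(s); print((M.T@(p-p0)*1000).round(2), M.T@s['wrist_force'])
```

```text
[ 2.52  0.81 99.18] [ 0.27454801  0.47004944 -0.23462033]
```

Run:
```python
from h import *
im,_=read_camera('scene'); w,_=read_camera('wrist'); print(get_state()['wrist_force'])
a=cv2.resize(im[150:300,240:440],(533,400),interpolation=cv2.INTER_CUBIC); b=cv2.resize(w,(533,400)); 
cv2.imwrite('pics/press1.png',np.hstack([a[:,:],b])[:, :1066]); o=np.vstack([cv2.resize(a,(400,300)),cv2.resize(b,(400,300))]); cv2.imwrite('pics/press1.png',o)
```

```text
[-0.68952012  0.76879119 -0.21493666]
```

View pics/press1.png

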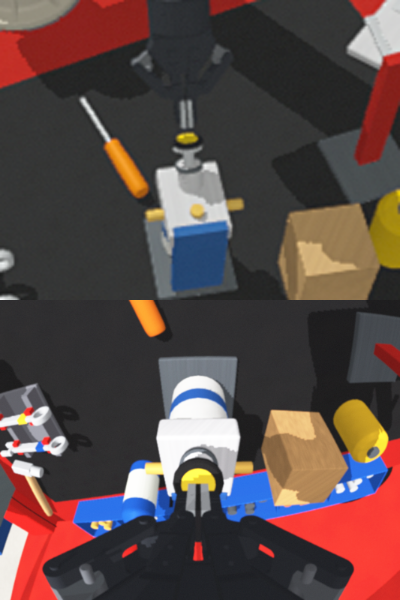

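The scene crop shows the shut fingertips right at the primer cap (188,140), and the wrist crop shows the yellow spot just ahead of the tips at (198,470). I'll measure whether the head has moved.

Run:
```python
from h import *
i=camera_info('wrist'); s=get_state(); p,M=pose(s)
w,D=read_camera('wrist'); H=cv2.cvtColor(w,cv2.COLOR_BGR2HSV)
m=(H[...,0]>22)&(H[...,0]<35)&(H[...,1]>130)&(H[...,2]>100); m[:, :280]=0; m[:,360:]=0; m[:220]=0;m[340:]=0
ys,xs=np.nonzero(m); Q=np.array([M.T@(at_depth('wrist',(x,y),D,s)-p)*1000 for x,y in zip(xs,ys)])
print(len(Q),'px',xs.min(),xs.max(),ys.min(),ys.max(),'tool mm mean',Q.mean(0).round(1),'min',Q.min(0).round(1),'max',Q.max(0).round(1))
# column profile along centre
for y in range(240,330,6):
    print(y,w[y,318].tolist(),(M.T@(at_depth('wrist',(318,y),D,s)-p)*1000).round(1))
w0=cv2.imread('pics/w1.png')
```

```text
1321 px 289 344 269 305 tool mm mean [  5.1   0.1 -20. ] min [  -5.6  -13.1 -179. ] max [ 75.1  13.1 -17.5]
240 [153, 144, 136] [16.7  0.8 15.5]
246 [231, 228, 229] [13.2  0.8 15.8]
252 [69, 66, 68] [ 19.6   0.7 -13.7]
258 [48, 48, 49] [ 18.4   0.7 -18.7]
264 [58, 56, 58] [ 15.3   0.7 -18.3]
270 [75, 253, 255] [ 12.4   0.7 -18.4]
276 [91, 255, 255] [  9.5   0.7 -18.8]
282 [51, 217, 242] [  6.9   0.7 -19.7]
288 [52, 207, 236] [  3.8   0.7 -19.6]
294 [40, 101, 124] [ 10.3   0.6 -40.3]
300 [35, 34, 32] [  75.1   -0.  -179. ]
306 [31, 30, 31] [ 10.7   0.5 -51.9]
312 [30, 30, 30] [ 11.    0.5 -57.5]
318 [29, 29, 28] [ 10.4   0.5 -61. ]
324 [32, 31, 30] [ 10.7   0.5 -65.8]
```

Request:
arm_command(moves=[-1,-0.5,0,3,0,0,0,-1,0,0,3,0,0,0,-1,0,0,0,0,0,0])

```text
clock: 5.72
tcp_pos: [0.5716, 0.0418, 0.1845]
orientation: [0.255, 0.139, 0.956, -0.037]
wrist_force: [0.3, -0.2, -0.7]
finger_gap: -0.0
grip_force: 0.0
```

```bash
cat > chk.py <<'E'
from h import *
p0=np.array([0.5227745,0.05532759,0.27684191])
s=get_state(); p,M=pose(s)
w,D=read_camera('wrist'); cv2.imwrite('pics/chk.png',w); H=cv2.cvtColor(w,cv2.COLOR_BGR2HSV)
m=(H[...,0]>22)&(H[...,0]<35)&(H[...,1]>130)&(H[...,2]>100)&(D>.1); m[:, :280]=0; m[:,360:]=0; m[:200]=0;m[340:]=0
ys,xs=np.nonzero(m); Q=np.array([M.T@(at_depth('wrist',(x,y),D,s)-p)*1000 for x,y in zip(xs,ys)])
N=primer_R(); print('travel',(M.T@(p-p0)*1000).round(2),'F',(M.T@s['wrist_force']).round(2),'t',s['clock'],'spot',len(Q),np.median(Q,0).round(1) if len(Q) else '', 'x',Q[:,0].min().round(1),Q[:,0].max().round(1),'angle',np.degrees(np.arccos(N[:,2]@M[:,2])).round(2),'face pos along axis',(np.median(Q,0)[2]+(M.T@(p-p0)*1000)[2]).round(1))
E
python3 chk.py
```

```text
travel [  2.09   0.79 105.28] F [ 0.1 -0.1  0.8] t 5.725 spot 1081 [  6.4   0.2 -25.8] x -2.6 13.6 angle 0.1 face pos along axis 79.5
```

Run:
```python
import cv2
w=cv2.imread('pics/chk.png'); cv2.imwrite('pics/chkz.png',cv2.resize(w[200:420,190:450],(780,600)[:2] if 0 else (700,592),interpolation=cv2.INTER_CUBIC))
```

```text
(no output)
```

View pics/chkz.png

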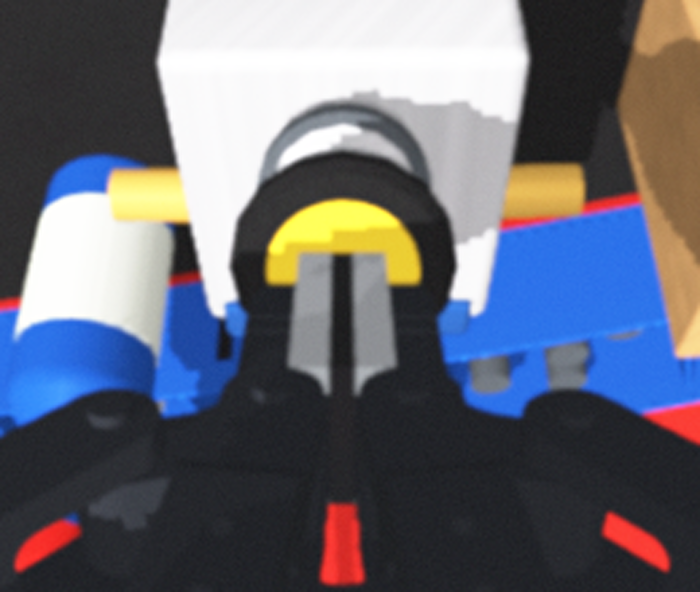

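The crop shows the grey fingertips ending at crop (345,255), still in front of the cap: they have not reached it. I'll measure the fingertips' place in tool coordinates.

Run:
```python
from h import *
s=get_state(); p,M=pose(s); w,D=read_camera('wrist')
for x in (305,312,327):
  for y in range(282,345,5):
    print(x,y,w[y,x].tolist(),D[y,x].round(3),(M.T@(at_depth('wrist',(x,y),D,s)-p)*1000).round(1))
```

```text
305 282 [89, 255, 255] 0.167 [  9.1  -5.2 -24.9]
305 287 [89, 255, 255] 0.167 [  6.7  -5.2 -25. ]
305 292 [60, 199, 232] 0.167 [  4.6  -5.2 -25.9]
305 297 [164, 159, 157] 0.147 [ 10.9  -4.6 -44.5]
305 302 [164, 160, 157] 0.143 [ 10.9  -4.5 -48.9]
305 307 [163, 158, 155] 0.14 [ 10.5  -4.4 -52.5]
305 312 [163, 159, 156] 0.135 [ 10.9  -4.3 -57.4]
305 317 [149, 145, 142] 0.131 [ 11.1  -4.1 -61.6]
305 322 [147, 143, 142] 0.13 [  9.8  -4.1 -62.9]
305 327 [149, 144, 142] 0.125 [ 10.6  -4.  -67.9]
305 332 [148, 143, 141] 0.123 [ 10.3  -3.9 -70.7]
305 337 [171, 166, 163] 0.12 [ 10.   -3.8 -73.5]
305 342 [40, 35, 34] 0.113 [ 12.1  -3.6 -79.9]
312 282 [90, 255, 255] 0.165 [  9.7  -2.  -26.3]
312 287 [74, 252, 255] 0.167 [  6.9  -2.1 -25.4]
312 292 [56, 200, 232] 0.167 [  4.7  -2.1 -26.1]
312 297 [133, 128, 128] 0.15 [  9.8  -1.9 -42.1]
312 302 [130, 126, 125] 0.144 [ 10.8  -1.8 -48.7]
312 307 [131, 128, 125] 0.14 [ 10.6  -1.7 -52.6]
312 312 [129, 125, 123] 0.136 [ 10.7  -1.7 -56.9]
312 317 [114, 111, 110] 0.131 [ 11.1  -1.6 -61.6]
312 322 [99, 96, 94] 0.129 [ 10.6  -1.6 -64.3]
312 327 [97, 93, 92] 0.126 [ 10.3  -1.6 -67.4]
312 332 [98, 95, 94] 0.121 [ 10.9  -1.5 -71.8]
312 337 [108, 106, 103] 0.12 [ 10.1  -1.5 -73.7]
312 342 [110, 107, 105] 0.12 [  8.4  -1.5 -74. ]
327 282 [85, 255, 255] 0.166 [  9.5   4.7 -25.9]
327 287 [50, 205, 235] 0.167 [  6.9   4.7 -25.6]
327 292 [62, 202, 233] 0.166 [  5.    4.7 -26.8]
327 297 [158, 154, 152] 0.147 [ 11.2   4.1 -45.1]
327 302 [163, 160, 158] 0.143 [ 10.8   4.1 -48.8]
327 307 [154, 151, 148] 0.139 [ 11.1   3.9 -53.6]
327 312 [149, 146, 144] 0.136 [ 10.6   3.8 -56.8]
327 317 [149, 145, 143] 0.132 [ 10.6   3.8 -60.6]
327 322 [150, 145, 143] 0.129 [ 10.4   3.7 -64.1]
327 327 [147, 143, 140] 0.124 [ 11.1   3.5 -68.7]
327 332 [147, 145, 142] 0.121 [ 10.9   3.5 -71.8]
327 337 [181, 175, 173] 0.119 [ 10.4   3.4 -74.1]
327 342 [41, 37, 32] 0.115 [ 11.3   3.3 -78.7]
```

The pads end about 41 mm behind the reported TCP, in a frame where the face agrees with the fixed cameras. So about 15 mm remain before contact, and I'll treat the real tips as 41 mm short of the TCP.

Request:
arm_command(moves=[-1,-1,-0.5,7,0,0,0,-1,0,0,7,0,0,0,-1,0,0,6,0,0,0,-1,0,0,5,0,0,0,-1,0,0,0,0,0,0])

```text
clock: 6.45
tcp_pos: [0.5849, 0.0376, 0.1639]
orientation: [0.256, 0.139, 0.956, -0.036]
wrist_force: [-0.8, 1.0, 4.5]
finger_gap: -0.0003
grip_force: 1.9
```

```bash
python3 chk.py
```

```text
travel [  0.5    0.43 130.14] F [-1.32  0.7  -4.46] t 6.45 spot 784 [ 10.   1. -37.] x 2.6 15.0 angle 0.07 face pos along axis 93.2
```

Contact: the head is pressed about 13.7 mm at 4.5 N. Pushing on towards the stop.

Request:
arm_command(moves=[-1,0,0,4,0,0,0,-1,0,0,4,0,0,0,-1,0,0,0,0,0,0])

```text
clock: 6.88
tcp_pos: [0.5886, 0.0365, 0.157]
orientation: [0.256, 0.139, 0.956, -0.036]
wrist_force: [-0.9, 1.7, 4.5]
finger_gap: 0.0002
grip_force: 2.6
```

```bash
python3 chk.py
```

```text
travel [  0.54   0.46 138.07] F [-1.11  1.36 -4.6 ] t 6.875 spot 786 [ 10.    1.  -36.9] x 3.1 15.1 angle 0.08 face pos along axis 101.1
```

Request:
arm_command(moves=[-1,0,0,1,0,0,0,-1,0,0,0,0,0,0])

```text
clock: 7.18
tcp_pos: [0.589, 0.0364, 0.1563]
orientation: [0.256, 0.139, 0.956, -0.036]
wrist_force: [-1.5, 2.0, 5.1]
finger_gap: -0.0001
grip_force: 2.6
```

Request:
arm_command(moves=[-1,0,0,0.7,0,0,0,-1,0,0,0,0,0,0])

```text
clock: 7.42
tcp_pos: [0.5892, 0.0363, 0.156]
orientation: [0.256, 0.139, 0.956, -0.036]
wrist_force: [-5.1, 1.1, 8.9]
finger_gap: -0.0002
grip_force: 4.7
```

Request:
arm_command(moves=[-1,0,0,0.5,0,0,0,-1,0,0,0,0,0,0])

```text
clock: 7.68
tcp_pos: [0.5894, 0.0363, 0.1559]
orientation: [0.256, 0.139, 0.956, -0.036]
wrist_force: [-7.1, 1.5, 10.8]
finger_gap: 0.0001
grip_force: 6.2
```

Request:
arm_command(moves=[-1,0,0,0.4,0,0,0,-1,0,0,0,0,0,0])

```text
clock: 7.92
tcp_pos: [0.5895, 0.0363, 0.1557]
orientation: [0.256, 0.139, 0.956, -0.036]
wrist_force: [-8.6, 2.0, 12.4]
finger_gap: 0.0004
grip_force: 7.4
```

Request:
arm_command(moves=[-1,0,0,-8,0,0,0,-1,0,0,-8,0,0,0,-1,0,0,-8,0,0,0,-1,0,0,-8,0,0,0,-1,0,0,0,0,0,0,-1,0,0,0,0,0,0])

```text
clock: 8.68
tcp_pos: [0.5737, 0.0406, 0.1817]
orientation: [0.255, 0.139, 0.956, -0.037]
wrist_force: [0.5, -0.2, -0.4]
finger_gap: -0.0004
grip_force: 0.0
```

```bash
python3 chk.py
```

```text
travel [  1.4    0.23 108.93] F [-0.25 -0.05  0.62] t 8.675 spot 999 [  7.6   1.5 -29.5] x -0.6 13.9 angle 0.12 face pos along axis 79.5
```

Stroke 1 reached about 15 N and the head came back fully to 79.5. Now strokes 2 and 3, the third for safety.

Request:
arm_command(moves=[-1,0,0,8,0,0,0,-1,0,0,8,0,0,0,-1,0,0,8,0,0,0,-1,0,0,5,0,0,0,-1,0,0,2,0,0,0,-1,0,0,0.8,0,0,0,-1,0,0,0,0,0,0,-1,0,0,0,0,0,0])

```text
clock: 9.72
tcp_pos: [0.5894, 0.0364, 0.1557]
orientation: [0.256, 0.139, 0.956, -0.036]
wrist_force: [-8.6, 2.8, 9.8]
finger_gap: 0.0002
grip_force: 6.8
```

Request:
arm_command(moves=[-1,0,0,0.5,0,0,0,-1,0,0,0,0,0,0])

```text
clock: 9.98
tcp_pos: [0.5895, 0.0363, 0.1555]
orientation: [0.256, 0.139, 0.956, -0.036]
wrist_force: [-10.1, 2.4, 12.7]
finger_gap: -0.0001
grip_force: 8.3
```

Request:
arm_command(moves=[-1,0,0,-8,0,0,0,-1,0,0,-8,0,0,0,-1,0,0,-8,0,0,0,-1,0,0,-8,0,0,0,-1,0,0,0,0,0,0,-1,0,0,0,0,0,0])

```text
clock: 10.72
tcp_pos: [0.574, 0.0404, 0.1815]
orientation: [0.255, 0.139, 0.956, -0.037]
wrist_force: [0.3, 0.3, -0.3]
finger_gap: 0.0001
grip_force: 0.0
```

Request:
arm_command(moves=[-1,0,0,8,0,0,0,-1,0,0,8,0,0,0,-1,0,0,8,0,0,0,-1,0,0,5,0,0,0,-1,0,0,2,0,0,0,-1,0,0,1.1,0,0,0,-1,0,0,0,0,0,0,-1,0,0,0,0,0,0])

```text
clock: 11.72
tcp_pos: [0.5895, 0.0363, 0.1554]
orientation: [0.256, 0.139, 0.956, -0.036]
wrist_force: [-10.2, 2.3, 12.9]
finger_gap: -0.0003
grip_force: 8.8
```

Request:
arm_command(moves=[-1,0,0,-8,0,0,0,-1,0,0,-8,0,0,0,-1,0,0,-8,0,0,0,-1,0,0,-8,0,0,0,-1,0,0,-10,0,0,0,-1,0,0,-10,0,0,0])

```text
clock: 12.48
tcp_pos: [0.5642, 0.0433, 0.1994]
orientation: [0.255, 0.139, 0.956, -0.037]
wrist_force: [0.2, -0.4, -0.4]
finger_gap: 0.0001
grip_force: 0.0
```

```bash
python3 chk.py
python3 - <<'E'
from h import *
logj(get_state())
# spanner: tool x = spanner x (az 77.3), down; hover: real tips offset 41mm => TCP z = tip z -.041
c,s=cs(77.3); N=frame([0,0,-1],[c,s,0]); o=np.array([.5185,-.2875]); p,M=pose()
rows([(p-M[:,2]*.08,M),([.55,-.08,.30],frame([.2,-.1,-.97],[-.5,.85,0])),([o[0],o[1],.19],N)],0.6,dmax=42,amax=9)
E
```

```text
travel [ 1.21  0.21 88.58] F [-0.05 -0.29  0.54] t 12.475 spot 1593 [ 3.4  1.2 -9.1] x -9.5 14.1 angle 0.11 face pos along axis 79.5
[0.6, 0.0, -0.0, -40.0, 0.0, 0.0, 0.0, 0.6, 0.0, -0.0, -40.0, 0.0, 0.0, 0.0, 0.6, -11.3, -20.4, 0.8, 0.0254, 0.0451, 0.1244, 0.6, -13.8, -18.8, 0.7, 0.0254, 0.0451, 0.1244, 0.6, -16.0, -16.9, 0.5, 0.0254, 0.0451, 0.1244, 0.6, -18.0, -14.8, 0.1, 0.0254, 0.0451, 0.1244, 0.6, -19.7, -12.5, -0.4, 0.0254, 0.0451, 0.1244, 0.6, -21.1, -9.9, -1.0, 0.0254, 0.0451, 0.1244]
[0.6, -23.7, -24.2, 20.3, 0.0316, 0.0222, 0.123, 0.6, -26.9, -20.4, 20.4, 0.0316, 0.0222, 0.123, 0.6, -29.7, -16.3, 20.4, 0.0316, 0.0222, 0.123, 0.6, -31.8, -11.8, 20.1, 0.0316, 0.0222, 0.123, 0.6, -33.5, -7.2, 19.7, 0.0316, 0.0222, 0.123, 0.6, -34.5, -2.4, 19.1, 0.0316, 0.0222, 0.123]
```

All three strokes peaked near 15–16 N and the primer is fully up again. Now to the spanner.

Request:
arm_command(moves=[0.2,0,0,-40,0,0,0,0.2,0,0,-40,0,0,0,0.2,-11.5,-20.5,1,0.025,0.045,0.124,0.2,-14,-19,1,0.025,0.045,0.124,0.2,-16,-17,0.5,0.025,0.045,0.124,0.2,-18,-15,0,0.025,0.045,0.124,0.2,-19.5,-12.5,-0.5,0.025,0.045,0.124,0.2,-21,-10,-1,0.025,0.045,0.124])

```text
clock: 13.52
tcp_pos: [0.5505, -0.0812, 0.2985]
orientation: [0.112, 0.499, 0.859, 0.008]
wrist_force: [0.3, -1.1, 0.4]
finger_gap: 0.0514
grip_force: 0.0
```

Request:
arm_command(moves=[0.2,-23.5,-24,20.5,0.032,0.022,0.123,0.2,-27,-20.5,20.5,0.032,0.022,0.123,0.2,-29.5,-16.5,20.5,0.032,0.022,0.123,0.2,-32,-12,20,0.032,0.022,0.123,0.2,-33.5,-7,19.5,0.032,0.022,0.123,0.2,-34.5,-2.5,19,0.032,0.022,0.123,0.2,0,0,0,0,0,0])

```text
clock: 14.4
tcp_pos: [0.518, -0.2903, 0.1854]
orientation: [-0.002, 0.781, 0.624, -0.002]
wrist_force: [0.1, 0.3, -0.0]
finger_gap: 0.051
grip_force: 0.0
```

```bash
cat > sp.py <<'E'
from h import *
import sys
s=get_state(); logj(s); p,M=pose(s); print('p',p.round(4),'x az',np.degrees(np.arctan2(M[1,0],M[0,0])).round(1),'z',M[:,2].round(3),'j',s['joint_pos'].round(2),'t',s['clock'])
w,D=read_camera('wrist'); cv2.imwrite(f'pics/{sys.argv[1]}.png',w); H=cv2.cvtColor(w,cv2.COLOR_BGR2HSV)
v,u=np.mgrid[:480,:640]
i=camera_info('wrist'); f=240/np.tan(np.radians(i['fovy'])/2); a=(u-i['cx'])/f; b=(v-i['cy'])/f; r=np.hypot(a,b)+1e-9
d=np.stack([a/r*np.tan(r),b/r*np.tan(r),np.ones_like(r)],-1)*D[...,None]
T=np.array(i['tool_from_camera']); P=(d@T[:3,:3].T+T[:3,3])@M.T+p; P[(D<.1)]=np.nan
np.save('Pw.npy',P)
yel=(H[...,0]>22)&(H[...,0]<35)&(H[...,1]>130)&(H[...,2]>100)&(np.abs(P[...,0]-.52)<.06)&(np.abs(P[...,1]+.26)<.06)
ys,xs=np.nonzero(yel); print('band px',xs.mean().round(1),ys.mean().round(1),'P',np.nanmean(P[yel],0).round(4),'ztop',np.nanpercentile(P[yel][:,2],90).round(4), np.save('band.npy',[xs.mean(),ys.mean()]))
o=np.array([.5185,-.2875]); c,sn=cs(77.3); e=np.array([c,sn]); n=np.array([-sn,c])
for k in range(2):
    q=P[...,:2]-o; l=q@e; t=q@n
    m=(abs(l)<.048)&(abs(t)<.009)&(P[...,2]>.046)&(P[...,2]<.07); Q=P[m]
    ev,V=np.linalg.eigh(np.cov(Q[:,:2].T)); e2=V[:,1]*np.sign(V[1,1]); print('shank',len(Q),Q.mean(0).round(4),'az',np.degrees(np.arctan2(e2[1],e2[0])).round(2),'zmed',np.median(Q[:,2]).round(4)); o=o+n*((Q.mean(0)[:2]-o)@n); e=e2;n=np.array([-e[1],e[0]])
q=P[...,:2]-o; l=q@e; t=q@n; m=(abs(t)<.012)&(P[...,2]>.02)&(P[...,2]<.08)&(abs(l)<.13); print('extent l',np.nanpercentile(l[m],[.3,99.7]).round(4),'ring z max',np.nanpercentile(P[m&(l>.055)][:,2],98).round(4) if (m&(l>.055)).any() else '')
print('origin from band',(P[yel][:,:2].mean(0)-.028*e).round(4),'line o',o.round(4))
E
python3 sp.py s1
python3 - <<'E'
from h import *
for l in ['spanner','spanner_eye','spare_spanner','rack']: 
    for r in recognise('wrist',l)[:2]: print(l,r)
E
```

```text
p [ 0.518  -0.2903  0.1854] x az 77.2 z [-0.005  0.001 -1.   ] j [-0.64  0.36  0.09  1.3  -0.    1.15] t 14.4
band px 314.2 182.8 P [ 0.5229 -0.2581  0.0542] ztop 0.0551 None
shank 1248 [ 0.5171 -0.2858  0.0534] az 77.27 zmed 0.0539
shank 1240 [ 0.5165 -0.2854  0.0535] az 77.02 zmed 0.0539
extent l [-0.0874  0.0894] ring z max 0.0646
origin from band [ 0.5166 -0.2853] line o [ 0.5162 -0.287 ]
spanner {'point': [313.6, 202.5], 'confidence': 0.83}
spanner_eye {'point': [317.1, 203.9], 'confidence': 0.88}
spare_spanner {'point': [392.6, 195.2], 'confidence': 0.93}
rack {'point': [351.6, 207.6], 'confidence': 0.62}
```

Request:
arm_command(moves=[0.2,-4,-2.5,34,0,0,0,0.2,0,0,34,0,0,0,0.2,0,0,34,0,0,0,0.2,0,0,34,0,0,0,0.2,0,0,0,0,0,0])

```text
clock: 15.28
tcp_pos: [0.514, -0.2892, 0.0505]
orientation: [-0.002, 0.78, 0.626, -0.002]
wrist_force: [-0.8, 0.6, 0.4]
finger_gap: 0.0514
grip_force: 0.0
```

```bash
python3 sp.py s2
python3 - <<'E'
from h import *
p,M=pose(); P=np.load('Pw.npy'); im=cv2.imread('pics/s2.png')
L=(P-p)@M*1000
# finger tips: lowest fingers points
m=(abs(L[...,0])<13)&(abs(L[...,1])>18)&(abs(L[...,1])<45)&(L[...,2]<-20)&(L[...,2]>-90); 
for sg in (-1,1):
    k=m&(L[...,1]*sg>0); print(sg,k.sum(),np.nanpercentile(L[k],[1,50,99],axis=0).round(1).tolist())
cv2.imwrite('pics/s2z.png',cv2.resize(im[120:420,120:520],(800,600)))
E
```

```text
p [ 0.514  -0.2892  0.0505] x az 77.6 z [-0.005  0.002 -1.   ] j [-0.65  0.43 -0.15  1.   -0.    1.14] t 15.275
band px 320.5 223.9 P [ 0.5228 -0.2598  0.0531] ztop 0.0549 None
shank 3360 [ 0.5178 -0.2839  0.0534] az 77.59 zmed 0.0538
shank 3373 [ 0.5173 -0.2836  0.0534] az 77.69 zmed 0.0538
extent l [-0.0864  0.0886] ring z max 0.0646
origin from band [ 0.5168 -0.2872] line o [ 0.5165 -0.2871]
-1 3319 [[-9.3, -44.4, -89.7], [8.2, -29.0, -67.9], [12.9, -26.2, -39.9]]
1 3488 [[-9.7, 24.4, -89.9], [8.2, 27.6, -68.9], [12.9, 44.7, -40.0]]
```

View pics/s2z.png

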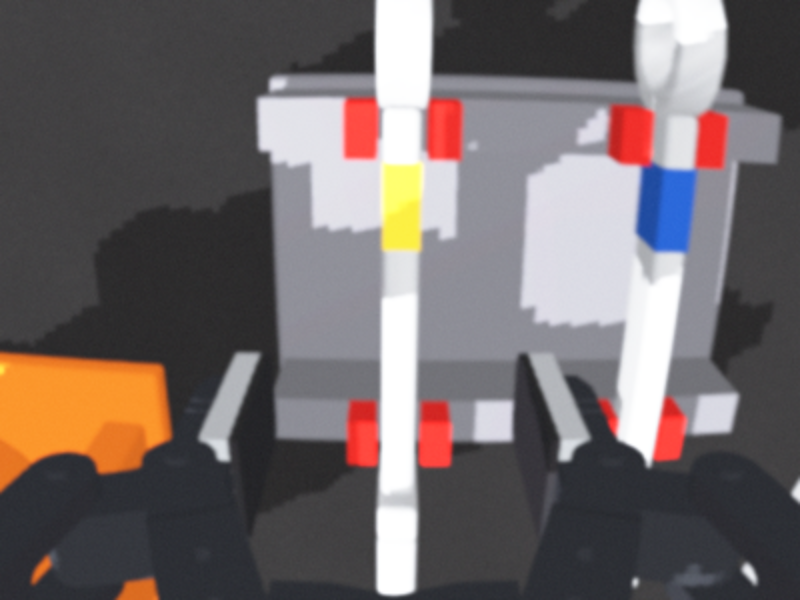

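The close view shows the yellow-banded shank (col 400) between the open fingers (cols 250 and 530) and clear of both combs. Descending and gripping.

Request:
arm_command(moves=[0.2,-5,2,12,0,0,0,0.2,0,0,20,0,0,0,0.2,0,0,15,0,0,0,0.2,0,0,12,0,0,0,0.2,0,0,0,0,0,0], newtons=60)

```text
clock: 15.95
tcp_pos: [0.5157, -0.2966, -0.0078]
orientation: [-0.001, 0.78, 0.626, -0.001]
wrist_force: [0.1, -0.0, 0.2]
finger_gap: 0.0511
grip_force: 0.0
```

Request:
arm_command(moves=[-1,0,0,0,0,0,0,-1,0,0,0,0,0,0,-1,0,0,0,0,0,0,-1,0,0,0,0,0,0], newtons=60)

```text
clock: 16.45
tcp_pos: [0.5149, -0.2969, -0.0061]
orientation: [-0.001, 0.78, 0.626, -0.002]
wrist_force: [-4.4, -0.1, 5.7]
finger_gap: 0.0076
grip_force: 59.9
```

Request:
arm_command(moves=[-1,0,0,-5,0,0,0,-1,0,0,-10,0,0,0,-1,0,0,-25,0,0,0,-1,0,0,-45,0,0,0,-1,0,0,-45,0,0,0,-1,0,0,-45,0,0,0,-1,0,0,-45,0,0,0,-1,0,0,-45,0,0,0])

```text
clock: 17.45
tcp_pos: [0.5172, -0.2967, 0.2608]
orientation: [0.001, 0.78, 0.626, -0.001]
wrist_force: [-0.6, -0.6, -1.2]
finger_gap: 0.0077
grip_force: 58.8
```

Run:
```python
from h import *
s=get_state(); logj(s); p,M=pose(s); w,D=read_camera('wrist'); cv2.imwrite('pics/lift.png',w); print(p,s['joint_pos'].round(2),s['wrist_force'],s['finger_gap'],s['grip_force'])
sc,_=read_camera('top'); sc2,_=read_camera('scene')
v,u=np.mgrid[:480,:640]
i=camera_info('wrist'); f=240/np.tan(np.radians(i['fovy'])/2); a=(u-i['cx'])/f; b=(v-i['cy'])/f; r=np.hypot(a,b)+1e-9
d=np.stack([a/r*np.tan(r),b/r*np.tan(r),np.ones_like(r)],-1)*D[...,None]
T=np.array(i['tool_from_camera']); L=(d@T[:3,:3].T+T[:3,3])*1000; L[D<.05]=np.nan
m=(abs(L[...,1])<12)&(L[...,2]>-75)&(L[...,2]<-20)&(L[...,0]>15); print('spanner front part',m.sum(),np.nanpercentile(L[m],[1,50,99],axis=0).round(1).tolist())
sh=m&(L[...,0]<65); print('shank top z',np.nanmedian(L[sh][:,2]),'y slope', np.polyfit(L[sh][:,0],L[sh][:,1],1),np.polyfit(L[sh][:,0],L[sh][:,2],1))
g=m&(L[...,0]>70); print('ring',np.nanpercentile(L[g],[1,50,99],axis=0).round(1).tolist())
H=cv2.cvtColor(w,cv2.COLOR_BGR2HSV); y=(H[...,0]>22)&(H[...,0]<35)&(H[...,1]>130)&(H[...,2]>100)&m; print('band',np.nanmean(L[y],0),np.nanpercentile(L[y][:,0],[2,98]))
cv2.imwrite('pics/liftv.png',np.vstack([cv2.resize(w,(400,300)),cv2.resize(sc2,(400,300))]))
```

```text
[ 0.51723128 -0.2966816   0.26075602] [-0.65  0.35  0.26  1.48 -0.    1.14] [-0.62829645 -0.6480585  -1.24180312] 0.007735194297319624 58.776211738586426
spanner front part 7774 [[16.4, -5.4, -70.9], [66.6, 0.4, -61.8], [97.4, 6.0, -57.7]]
shank top z -60.220416838099254 y slope [0.00051944 0.29213398] [ 6.10063774e-03 -6.04025987e+01]
ring [[70.2, -5.5, -71.1], [83.0, 0.4, -68.7], [97.9, 6.1, -58.6]]
band [ 39.00816321   0.37259547 -60.37248383] [28.30135633 49.24484914]
```

View pics/liftv.png

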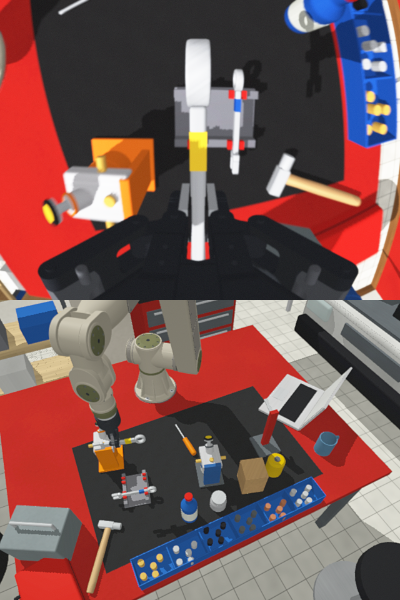

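The spanner is held level. The eye sits at tool (81, 0, -51) mm and the spare stayed in the rack. Now over to the peg.

```bash
cat >> h.py <<'E'
EYE=np.array([.081,.0004,-.051])
def hangR(th,az=84.7):
    c,s=cs(az); E=np.array([c,s,0]); k=np.array([0,0,1.]); C,S=cs(th); return frame(S*E-C*k, C*E+S*k)
def pegdir(yaw=-5.3):
    c,s=cs(yaw); C,S=cs(14); return np.array([-c*C,-s*C,S])
E
python3 - <<'E'
from h import *
root=np.array([.570,.342,.215]); w=pegdir(); N=hangR(50)
eye=root+w*.12; t=eye-N@EYE; print('pre TCP',t)
rows([([.50,-.22,.35],hangR(0,78)),([.46,.08,.35],hangR(0)),([.455,.25,.30],hangR(35)),(t,N)],-1,dmax=48,amax=9.5)
E
```

```text
pre TCP [0.45246343 0.3398502  0.14919886]
[-1.0, 23.8, -11.5, -29.5, 0.0019, 0.0015, -0.0031, -1.0, 23.9, -11.5, -29.4, 0.0019, 0.0015, -0.0031, -1.0, 24.0, -11.5, -29.4, 0.0019, 0.0015, -0.0031, -1.0, 40.7, -14.5, 0.0, -0.0, -0.0, -0.0167, -1.0, 41.0, -13.8, 0.0, -0.0, -0.0, -0.0167, -1.0, 41.2, -13.1, 0.0, -0.0, -0.0, -0.0167, -1.0, 41.4, -12.4, 0.0, -0.0, -0.0, -0.0167, -1.0, 41.6, -11.7, 0.0, -0.0, -0.0, -0.0167]
[-1.0, 41.8, -11.1, 0.0, -0.0, -0.0, -0.0167, -1.0, 42.0, -10.4, 0.0, -0.0, -0.0, -0.0167, -1.0, 42.2, -5.2, 12.5, 0.0, 0.1527, 0.0, -1.0, 39.8, -5.2, 18.8, 0.0, 0.1527, 0.0, -1.0, 36.5, -5.2, 24.6, 0.0, 0.1527, 0.0, -1.0, 32.3, -5.2, 29.9, 0.0, 0.1527, 0.0, -1.0, -3.4, -2.7, 43.7, -0.0, 0.0654, 0.0, -1.0, -6.2, -2.7, 43.4, -0.0, 0.0654, 0.0]
[-1.0, -9.0, -2.7, 42.9, -0.0, 0.0654, 0.0, -1.0, -11.8, -2.7, 42.2, -0.0, 0.0654, 0.0]
```

Request:
arm_command(moves=[-1,24,-11.5,-29.5,0,0,0,-1,24,-11.5,-29.5,0,0,0,-1,24,-11.5,-29.5,0,0,0,-1,41,-14.5,0,0,0,-0.017,-1,41,-14,0,0,0,-0.017,-1,41,-13,0,0,0,-0.017,-1,41.5,-12.5,0,0,0,-0.017,-1,41.5,-11.5,0,0,0,-0.017])

```text
clock: 18.6
tcp_pos: [0.4718, -0.0027, 0.3452]
orientation: [-0.001, 0.753, 0.658, -0.001]
wrist_force: [0.5, -0.2, -1.3]
finger_gap: 0.0078
grip_force: 58.9
```

Request:
arm_command(moves=[-1,42,-11,0,0,0,-0.017,-1,42,-10.5,0,0,0,-0.017,-1,42,-5,12.5,0,0.153,0,-1,40,-5,19,0,0.153,0,-1,36.5,-5,24.5,0,0.153,0,-1,32.5,-5,30,0,0.153,0,-1,0,0,0,0,0,0])

```text
clock: 19.48
tcp_pos: [0.4554, 0.2519, 0.2922]
orientation: [-0.205, 0.708, 0.639, 0.22]
wrist_force: [0.0, -1.2, -2.0]
finger_gap: 0.0082
grip_force: 58.9
```

Run:
```python
from h import *
s=get_state(); logj(s); p,M=pose(s); print(p,M.round(3).tolist(),s['joint_pos'].round(2),s['clock'],s['finger_gap'],'eye',(p+M@EYE).round(4))
root=np.array([.570,.342,.215]); w=pegdir(); N=hangR(50); t=root+w*.12-N@EYE
rows([(t,N)],-1,dmax=40,amax=7)
```

```text
[0.45544174 0.25190869 0.29215952] [[0.087, 0.995, 0.05], [0.815, -0.1, 0.57], [0.572, -0.009, -0.82]] [-0.05  0.04 -0.2   1.3   0.61  1.64] 19.475 0.008210731230508972 eye [0.4604 0.2888 0.3803]
[-1.0, -2.1, -2.1, 33.4, -0.0004, 0.0526, -0.0023, -1.0, -3.8, -2.1, 33.3, -0.0004, 0.0526, -0.0023, -1.0, -5.6, -2.1, 33.0, -0.0004, 0.0526, -0.0023, -1.0, -7.3, -2.2, 32.7, -0.0004, 0.0526, -0.0023, -1.0, -9.0, -2.2, 32.3, -0.0004, 0.0526, -0.0023]
```

Request:
arm_command(moves=[-1,-2,-2,33.5,0,0.0525,-0.002,-1,-4,-2,33.5,0,0.0525,-0.002,-1,-5.5,-2,33,0,0.0525,-0.002,-1,-7.5,-2,32.5,0,0.0525,-0.002,-1,-9,-2,32.5,0,0.0525,-0.002,-1,0,0,0,0,0,0])

```text
clock: 20.23
tcp_pos: [0.4552, 0.3396, 0.1503]
orientation: [-0.284, 0.67, 0.611, 0.311]
wrist_force: [-1.1, -0.2, -2.0]
finger_gap: 0.0079
grip_force: 58.9
```

```bash
cat > pg.py <<'E'
from h import *
import sys
s=get_state(); logj(s); p,M=pose(s); w,D=read_camera('wrist'); cv2.imwrite(f'pics/{sys.argv[1]}.png',w)
print('p',p.round(4),'j',s['joint_pos'].round(2),'t',s['clock'],'eye',(p+M@EYE).round(4),'F',s['wrist_force'].round(1),'tilt',np.degrees(np.arccos(-M[2,2])).round(1),'x az',np.degrees(np.arctan2(M[1,0],M[0,0])).round(1),'ylevel',M[2,1].round(3))
v,u=np.mgrid[:480,:640]
i=camera_info('wrist'); f=240/np.tan(np.radians(i['fovy'])/2); a=(u-i['cx'])/f; b=(v-i['cy'])/f; r=np.hypot(a,b)+1e-9
d=np.stack([a/r*np.tan(r),b/r*np.tan(r),np.ones_like(r)],-1)*D[...,None]
T=np.array(i['tool_from_camera']); L=d@T[:3,:3].T+T[:3,3]; P=L@M.T+p; P[D<.05]=np.nan; np.save('Pw.npy',P)
H=cv2.cvtColor(w,cv2.COLOR_BGR2HSV); red=((H[...,0]<8)|(H[...,0]>172))&(H[...,1]>150)
post=red&(abs(P[...,0]-.575)<.05)&(abs(P[...,1]-.34)<.06)&(P[...,2]>.06)
Q=P[post]; print('post px',post.sum(),np.nanpercentile(Q,[1,50,99],axis=0).round(4).tolist())
pk=(P[...,0]>.485)&(P[...,0]<.562)&(abs(P[...,1]-.345)<.03)&(P[...,2]>.205)&(P[...,2]<.255)&~red
ys,xs=np.nonzero(pk); Q=P[pk]; print('peg pts',len(Q),'px',xs.min() if len(xs) else 0,xs.max() if len(xs) else 0,ys.min() if len(xs) else 0,ys.max() if len(xs) else 0)
if len(Q)>20:
    print(np.percentile(Q,[1,50,99],axis=0).round(4).tolist())
    for x0 in np.arange(.49,.56,.01):
        k=Q[abs(Q[:,0]-x0)<.004]; 
        if len(k)>5: print(x0.round(3),len(k),'y',np.percentile(k[:,1],[5,50,95]).round(4),'z',np.percentile(k[:,2],[5,50,95]).round(4))
E
python3 pg.py p1
```

```text
p [0.4552 0.3396 0.1503] j [ 0.01  0.15 -0.6   0.7   0.86  1.72] t 20.225 eye [0.4569 0.3527 0.2451] F [-1.1 -0.2 -2. ] tilt 49.9 x az 84.7 ylevel -0.0
post px 13216 [[0.5665, 0.3234, 0.0648], [0.5695, 0.3327, 0.185], [0.5858, 0.3594, 0.2407]]
peg pts 4057 px 418 557 125 195
[[0.4958, 0.3372, 0.2169], [0.5222, 0.3442, 0.2289], [0.5612, 0.356, 0.2361]]
0.5 726 y [0.3429 0.3472 0.3558] z [0.2306 0.2348 0.2361]
0.51 572 y [0.3418 0.3453 0.3546] z [0.2284 0.2325 0.2338]
0.52 518 y [0.3408 0.3442 0.3536] z [0.2257 0.23   0.2314]
0.53 455 y [0.3398 0.3434 0.3523] z [0.2233 0.2276 0.2289]
0.54 409 y [0.3387 0.3424 0.3516] z [0.221  0.225  0.2264]
0.55 370 y [0.3378 0.3413 0.3505] z [0.2179 0.2225 0.224 ]
0.56 257 y [0.3368 0.3405 0.3495] z [0.2158 0.2202 0.2215]
```

View pics/p1.png

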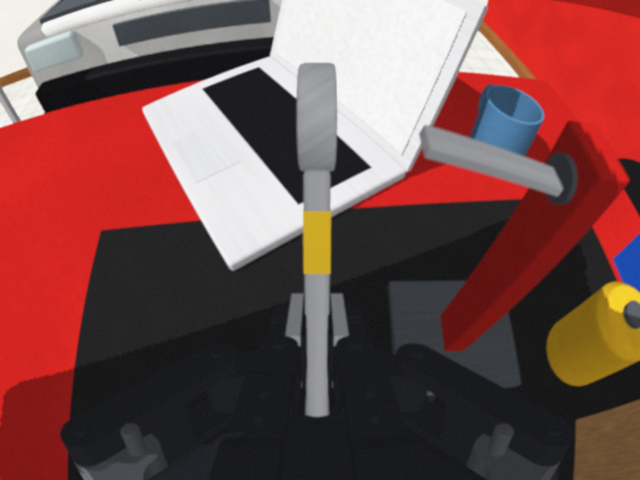

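The wrist view shows the peg at (425–565,130–195) with its free end at (428,142) and the ring at (317,115), lined up to about 1.5 mm. The measured peg axis passes (0.520,0.347,0.228), yaw -6°, slope 13.6°. Sliding the ring on.

Request:
arm_command(moves=[-1,0,0,1.5,0,0,0,-1,-2,11,1.5,0,0,0,-1,-2,11,1.5,0,0,0,-1,-2,11,1.5,0,0,0,-1,-2,10,1.5,0,0,0,-1,0,0,0,0,0,0])

```text
clock: 21.02
tcp_pos: [0.5009, 0.3363, 0.1417]
orientation: [-0.283, 0.669, 0.611, 0.314]
wrist_force: [-0.1, -0.0, -1.7]
finger_gap: 0.0079
grip_force: 59.0
```

```bash
python3 pg.py p2|head -1
python3 - <<'E'
from h import *
p,M=pose(); e=p+M@EYE
pt=lambda x: np.array([x,.3472-(x-.52)*.106,.2284-(x-.52)*.242])
print('off from axis',(e-pt(e[0]))*1000); print('to .543 tool mm',M.T@(pt(.543)-e)*1000)
E
```

```text
p [0.5009 0.3363 0.1417] j [-0.    0.24 -0.51  0.7   0.87  1.71] t 21.025 eye [0.502  0.3492 0.2365] F [-0.1 -0.  -1.7] tilt 50.0 x az 85.0 ylevel 0.005
off from axis [0.         0.11403162 3.65969858]
to .543 tool mm [-11.07279308  41.77507403   8.43188872]
```

Request:
arm_command(moves=[-1,-2.8,10.5,2.1,0,0,0,-1,-2.8,10.5,2.1,0,0,0,-1,-2.8,10.5,2.1,0,0,0,-1,-2.8,10.5,2.1,0,0,0,-1,0,0,0,0,0,0])

```text
clock: 21.7
tcp_pos: [0.5427, 0.3317, 0.1279]
orientation: [-0.283, 0.669, 0.611, 0.314]
wrist_force: [0.8, -0.0, -0.7]
finger_gap: 0.0076
grip_force: 59.0
```

```bash
python3 pg.py p3|head -1
python3 - <<'E'
from h import *
p,M=pose(); e=p+M@EYE
pt=lambda x: np.array([x,.3472-(x-.52)*.106,.2284-(x-.52)*.242])
print('off from axis',(e-pt(e[0]))*1000)
s,_=read_camera('scene'); w=cv2.imread('pics/p3.png')
cv2.imwrite('pics/p3v.png',np.hstack([cv2.resize(s[140:290,340:540],(400,300),interpolation=cv2.INTER_CUBIC),cv2.resize(w[0:300,200:600],(400,300))]))
# tilt about the eye to 62 deg, staying there, lowering the ring 6 mm onto the peg
N=hangR(62,84.5); rows([(e-N@EYE,N)],-1,dmax=15,amax=4)
E
```

```text
p [0.5427 0.3317 0.1279] j [-0.01  0.33 -0.43  0.71  0.87  1.7 ] t 21.7 eye [0.5438 0.3446 0.2228] F [ 0.8 -0.  -0.7] tilt 50.0 x az 85.0 ylevel 0.005
off from axis [ 0.         -0.10148134  0.03203825]
[-1.0, 4.1, 0.0, 5.2, -0.0002, 0.0696, 0.0018, -1.0, 3.7, 0.0, 5.5, -0.0002, 0.0696, 0.0018, -1.0, 3.3, 0.0, 5.7, -0.0002, 0.0696, 0.0018]
```

View pics/p3v.png

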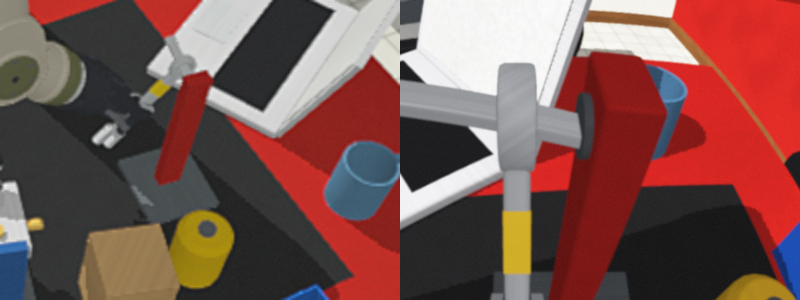

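The ring is on the peg, about 27 mm from the post. I'll tilt a little further, lower the ring onto the peg, then ease the grip open slightly.

Request:
arm_command(moves=[-1,4,0,5,0,0.07,0,-1,-2,0,1.5,0,0,0,-1,-2,0,1.5,0,0,0,-1,0,0,0,0,0,0], newtons=20)

```text
clock: 22.3
tcp_pos: [0.5424, 0.3384, 0.1233]
orientation: [-0.304, 0.658, 0.601, 0.337]
wrist_force: [0.7, -1.3, -1.9]
finger_gap: 0.0077
grip_force: 59.1
```

Request:
arm_command(moves=[-0.81,0,0,0,0,0,0,-0.8,0,0,0,0,0,0,-0.79,0,0,0,0,0,0,-0.78,0,0,0,0,0,0,-0.77,0,0,0,0,0,0,-0.76,0,0,0,0,0,0])

```text
clock: 23.05
tcp_pos: [0.5425, 0.3383, 0.1234]
orientation: [-0.304, 0.658, 0.601, 0.337]
wrist_force: [-0.4, 0.2, -1.0]
finger_gap: 0.0105
grip_force: 0.0
```

```bash
cat > sw.py <<'E'
from h import *
import sys
s=get_state(); p,M=pose(s); w,D=read_camera('wrist'); cv2.imwrite(f'pics/{sys.argv[1]}.png',w)
H=cv2.cvtColor(w,cv2.COLOR_BGR2HSV); y=((H[...,0]>22)&(H[...,0]<35)&(H[...,1]>130)&(H[...,2]>80)&(D>.05)).astype(np.uint8)
n,l,st,c=cv2.connectedComponentsWithStats(y); root=np.array([.5435,.3447,.222])
for k in range(1,n):
    if st[k,4]>60:
        P=np.array([at_depth('wrist',(a,b),D,s) for b,a in zip(*np.nonzero(l==k))]).mean(0) if st[k,4]<6000 else None
        if P is not None and np.linalg.norm(P-root)<.12: print('band',P.round(4),'angle from vertical',np.degrees(np.arctan2(P[1]-root[1],root[2]-P[2])).round(1),c[k].round(0))
print('t',s['clock'],'F',s['wrist_force'].round(2),'gap',s['finger_gap'],s['grip_force'],'p',p.round(4))
E
python3 sw.py r1
```

```text
band [0.5414 0.3557 0.1745] angle from vertical 13.0 [310. 186.]
t 23.05 F [-0.36  0.16 -0.97] gap 0.010458012025502792 0.0 p [0.5425 0.3383 0.1234]
```

Released and swinging. Letting it settle.

Request:
arm_command(moves=[-0.76,0,0,0,0,0,0,-0.76,0,0,0,0,0,0,-0.76,0,0,0,0,0,0,-0.76,0,0,0,0,0,0,-0.76,0,0,0,0,0,0,-0.76,0,0,0,0,0,0,-0.76,0,0,0,0,0,0,-0.76,0,0,0,0,0,0])

```text
clock: 24.1
tcp_pos: [0.5424, 0.3383, 0.1232]
orientation: [-0.304, 0.658, 0.601, 0.337]
wrist_force: [0.4, 0.7, 0.0]
finger_gap: 0.0102
grip_force: 0.0
```

```bash
for k in 1 2 3; do python3 sw.py r2$k; done
```

```text
band [0.5545 0.3394 0.167 ] angle from vertical -5.5 [344. 223.]
t 24.1 F [0.44 0.7  0.  ] gap 0.010199533391283868 0.0 p [0.5424 0.3383 0.1232]
band [0.5542 0.3412 0.1657] angle from vertical -3.5 [342. 221.]
t 24.15 F [ 0.43 -0.37 -0.15] gap 0.009861476246502745 0.0 p [0.5424 0.3383 0.1232]
band [0.5531 0.34   0.1676] angle from vertical -5.0 [341. 221.]
t 24.2 F [ 0.28  0.12 -0.03] gap 0.010529248756021547 0.0 p [0.5424 0.3384 0.1232]
```

The spanner hangs nearly vertical and has swung clear of the fingers. Backing the hand out, then rising.

Request:
arm_command(moves=[-0.76,0,0,-15,0,0,0,-0.76,0,0,-25,0,0,0,-0.76,0,0,-30,0,0,0,-0.76,15,0,-30,0,-0.1,0,-0.76,15,-15,-30,0,-0.1,0,-0.76,15,-20,-30,0,-0.1,0,-0.76,0,0,0,0,0,0,-0.76,0,0,0,0,0,0])

```text
clock: 25.25
tcp_pos: [0.4981, 0.2483, 0.257]
orientation: [-0.211, 0.7, 0.64, 0.235]
wrist_force: [0.5, 0.0, -0.3]
finger_gap: 0.0103
grip_force: 0.0
```

```bash
python3 sw.py e1
python3 - <<'E'
from h import *
ps=[]
for k in range(2):
    s,D=read_camera('scene'); ps.append(s)
t,_=read_camera('top'); t0=cv2.imread('pics/top0.png'); 
w=cv2.imread('pics/e1.png'); print('frame diff',cv2.absdiff(ps[0],ps[1])[140:290,340:540].mean())
cv2.imwrite('pics/final.png',np.vstack([np.hstack([cv2.resize(ps[1][140:290,340:540],(400,300),interpolation=cv2.INTER_CUBIC),cv2.resize(w,(400,300))]),np.hstack([cv2.resize(ps[1],(400,300)),cv2.resize(t,(400,300))])]))
E
```

```text
band [0.5552 0.3465 0.1582] angle from vertical 1.6 [370. 193.]
t 25.25 F [ 0.45  0.03 -0.29] gap 0.010301834754580207 0.0 p [0.4981 0.2483 0.257 ]
frame diff 0.9922444444444445
```

View pics/final.png

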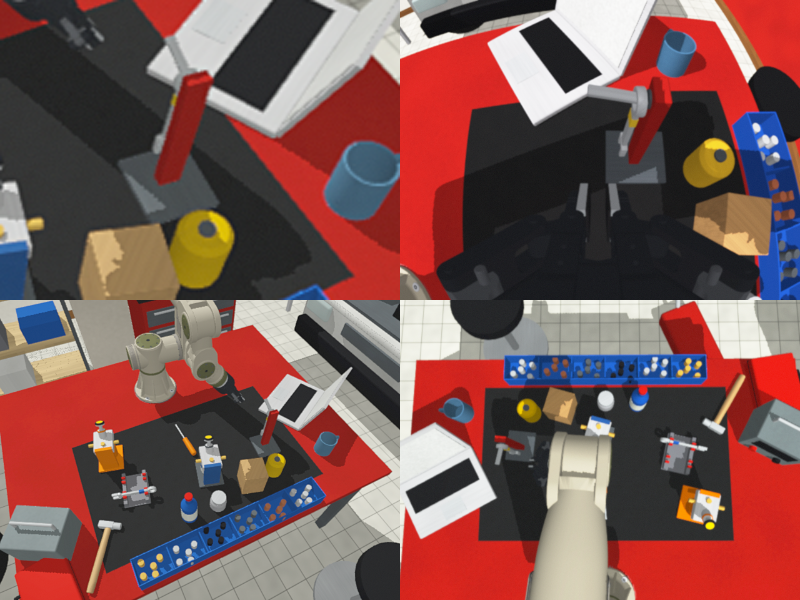

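The last view shows the spanner hanging on the peg against the post, the hand well clear, the primer up and everything else in place. I'll wait out any remaining swing and check that it is still.

Request:
arm_command(moves=[-0.76,0,0,0,0,0,0,-0.76,0,0,0,0,0,0,-0.76,0,0,0,0,0,0,-0.76,0,0,0,0,0,0,-0.76,0,0,0,0,0,0,-0.76,0,0,0,0,0,0,-0.76,0,0,0,0,0,0,-0.76,0,0,0,0,0,0])

```text
clock: 26.45
tcp_pos: [0.4982, 0.2482, 0.2573]
orientation: [-0.211, 0.701, 0.64, 0.235]
wrist_force: [-0.2, -0.1, 0.5]
finger_gap: 0.0101
grip_force: 0.0
```

Request:
arm_command(moves=[-0.76,0,0,0,0,0,0,-0.76,0,0,0,0,0,0,-0.76,0,0,0,0,0,0,-0.76,0,0,0,0,0,0,-0.76,0,0,0,0,0,0,-0.76,0,0,0,0,0,0,-0.76,0,0,0,0,0,0,-0.76,0,0,0,0,0,0])

```text
clock: 27.45
tcp_pos: [0.4982, 0.2482, 0.2573]
orientation: [-0.211, 0.701, 0.64, 0.235]
wrist_force: [0.0, 0.4, -0.7]
finger_gap: 0.0105
grip_force: 0.0
```

Request:
arm_command(moves=[-0.76,0,0,0,0,0,0,-0.76,0,0,0,0,0,0,-0.76,0,0,0,0,0,0,-0.76,0,0,0,0,0,0,-0.76,0,0,0,0,0,0,-0.76,0,0,0,0,0,0,-0.76,0,0,0,0,0,0,-0.76,0,0,0,0,0,0])

```text
clock: 28.45
tcp_pos: [0.4982, 0.2482, 0.2573]
orientation: [-0.211, 0.701, 0.64, 0.235]
wrist_force: [-0.2, 0.9, -0.2]
finger_gap: 0.0102
grip_force: 0.0
```

```bash
for k in 1 2 3 4 5 6; do python3 sw.py f$k | grep band; done
```

```text
band [0.5528 0.342  0.167 ] angle from vertical -2.8 [369. 193.]
band [0.5537 0.3433 0.1652] angle from vertical -1.4 [370. 192.]
band [0.5536 0.3422 0.1661] angle from vertical -2.6 [370. 193.]
band [0.5541 0.3444 0.1632] angle from vertical -0.3 [370. 192.]
band [0.5531 0.3414 0.1679] angle from vertical -3.5 [370. 193.]
band [0.5529 0.3419 0.1669] angle from vertical -2.9 [370. 193.]
```

The band's pixel position is constant, so the spanner is hanging still. Handing in.

```bash
python3 -c "
from workcell import hand_in; print(hand_in())"
```

```text
the job is handed in; nothing more can be done
None
```

I primed the filter with three full strokes at about 15–16 N each, with the primer back up after every one, hung the yellow-banded spanner by its ring on the red post's peg, where it hangs still, and handed the job in at about 29 s.

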